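# Check that a hand lever stops short of the bar

### The job

Check the hand lever on the handlebar stand: with the outside of the fingers push the blue lever in, on its yellow pad, until it comes up against its stop, let it come fully back out, then push it in to the stop again and finish while still holding it there, so that the gap to the bar can be measured. Push only from that outer side: do not put a finger behind the lever or pinch it, do not touch the bar or its grip, and do not force the lever hard against the stop. Leave the loose things on the bench where they are.

Things in the scene. Friction and masses are not known exactly. Their poses are not given: they have to be found in the camera images.
- lever_press (a point): centre of the outer face (robot's side) of the yellow rubber finger pad on the blue hand lever, 130 mm above the bench. Pad: 44 mm along the blade, 20 mm high, 5 mm thick. x axis: into the face, towards the bar (way to press); y: along the blade to the pivot; z up; they turn with the lever. Blade 10 mm thick, 16 mm high; its ball end begins 40 mm beyond this point.
- finger_pad: the yellow rubber finger pad itself, fixed on the lever; its frame is the lever's: origin on the pivot.
- lever_hinge (a point): the lever's upright pivot, at the same height; the lever swings about the vertical through it. lever_press lies 119 mm along the blade from it and 22 mm out; same axes as lever_press.
- lever (a joint): lever angle, rad: 0 = fully out (a spring returns it), growing anticlockwise from above as it is pressed towards the bar; its stop is at 0.32 (39 mm at lever_press). There it takes 2 N to start and 5 N just before the stop. The stop is hard. At the stop the blade is still about 30 mm clear of the rubber grip.
- lever_inner: the inner half of the same lever blade: its face towards the bar, 16 mm high, and the inner 5 mm of its thickness. Its frame is the lever's: origin on the pivot.
- bar: level round handlebar stub, 300 mm long, axis 130 mm above the bench, with black rubber grip (33 mm thick) on its right part, and at its left the lever's pivot block and the clamp that holds it on a grey post with 80 x 80 mm foot, fixed to the bench. Highest point 155 mm. Origin on the bench below its middle; y axis along the bar to the post (at y = 110 mm), x axis away from the lever.
- grip_mid (a point): middle of the rubber grip, on the bar's axis; same axes as the bar.
- rivet_tin: low round blue-labelled tin, 61 mm across, 37 mm high, standing on the bench below or behind the bar; loose, to be left alone. Origin at the centre of its underside.
- bolt_b: small grey hex bolt, 52 mm long, 18 mm high, lying under the bar; loose, to be left alone. Origin at the centre of its underside.
- nut_a: small grey hex nut, 22 mm across, 10 mm high, lying near the free end of the bar; loose, to be left alone. Origin at the centre of its underside.
- cup_brush: wire cup brush, 62 mm across, 58 mm high, at the right front; loose, to be left alone. Origin at the centre of its underside.
- spline_shaft: dark splined shaft, 37 mm across, 136 mm high, standing upright at the left front; loose, to be left alone. Origin at the centre of its underside.
- spring_b: small dark coil spring, 42 mm long, 22 mm high, lying at the left front; loose, to be left alone. Origin at the centre of its underside.

How it is judged:
By the outcome, as a careful person would: the job done as asked, in the order asked, and still so for the second after the job is handed in, while the arm keeps its last pose, push and grip.
It also fails if it takes over 38 s, if anything falls off the work surface, if the arm or the gripper's body presses on something with over 40 N, if the wrist force passes 120 N, or if a joint passes its speed limit or range.

### The arm

A 6-joint arm with a two-finger parallel gripper is mounted at the origin on a cart in front of the work surface, level with it; the furniture and walls round the work are solid. World frame = base frame: x ahead of the robot, y to its left, z up, the work surface at z = 0. Lengths are in m, angles in rad, forces in N, time in s.
With the tool pointing down it reaches from about 0.325 to 0.775 m from the base axis. Payload 9.3 kg.
Tool frame: the origin (TCP) lies at the very end of the fingers, on their centre line; the grasp point (between the pads) lies 19 mm behind it; z points along the fingers, y is the line along which they close (so a half turn about z gives the same grasp; the last joint's range is limited). The gripper opens to 85 mm and grips with 20 to 120 N. Pads are 22 mm wide; open, the fingers measure 114 mm over their backs; the gripper's body (76 mm by 85 mm) begins 54 mm behind the grasp point. The pads swing forward as they close: fully open they stand 13 mm farther back than shut.
Start: joints at [1.069, 0.259, 0.021, 1.334, 0, 1.418], TCP at [0.188, 0.517, 0.231] pointing down, gripper open.
Joint ranges: [-3.04, 3.04], [-0.91, 1.82], [-1.04, 1.36], [-1.92, 1.95], [-1.52, 1.45], [-3.14, 3.14]. Speed limits (rad/s): [2.22, 2.22, 2.79, 3.14, 3.14, 3.14].

### API

Orientations are given as a unit quaternion [w, x, y, z].
In Python, from station import manip gives the robot as it stands.
- The arm moves only by the tool carry_out, never from a script. Its argument "series" is one flat list of numbers, 7 for each row, row after row: the turn, a rotation vector about the tool's x, y, z in rad, then the shift along the tool's x, y, z in cm, then the finger opening in cm, from 0 to 8.54. A call has 1 to 20 rows; each row shifts and turns the commanded pose from where the row before left it, along the tool's axes as they then stand; what a row does not reach is not made up. A row lasts 1/8 s, in which the tool goes at most 62.5 mm and 10.7 degrees, less where a joint would pass 70% of its speed; a pose out of reach is approached as far as the arm can. A call with a gripper value outside its range is refused whole. The fingers move at their own pace and stop on an object; the grip force is fixed at half the most. Time passes only in rows, so rows that do not move let the fingers close. It gives the time, the measured TCP pose, the force, the opening and the grip force at its end, in the units of the state.
- manip.observe(): the state, without advancing time (a new reading comes with each control period).
- manip.snapshot(name): name is "side" or "top"; returns a dict with "frame" (384x512x3 uint8, blue, green, red), "z_map" (384x512 float32, m along the optical axis (not along the pixel's ray), 0 where there is no reading), "vfov" (degrees; the focal length in pixels is half the picture's height over the tangent of half this angle, whatever the lens; pixels are square), "cx", "cy" (the principal point, pixels), "extrinsics" (4x4, takes a point from world to camera coordinates). Camera axes: x right, y down, z forward; pixel columns grow to the right and rows downward; lengths in m; the calibration is good to about 2 mm. A picture is of the moment at which its call begins.
- manip.sign_off(): hands the job in; it is judged then, once.
The state is a dict: "time": time; "joint_positions": joint angles; "joint_vel": joint speeds; "joint_efforts": joint torques, N m; "eef_pos": TCP position; "orientation": TCP orientation; "wrist_force": force on the tool from outside, world axes, zero at the start; "ft_torque": the same for the moment, N m; "opening": finger opening in m; "gripper_force": force on a finger pad.
Only numpy, scipy, OpenCV 4.12 (cv2) and the standard library are available. Lean on these libraries where they do the work, as an engineer would, in place of code of your own. Each camera call takes 0.05 s, during which the arm holds its last target. There are 200 camera calls.

## Working session

There is one attempt and no reset: what is moved stays moved. The work goes in short steps, Python scripts to look and compute and a tool call to move; the robot and the scene stay as the last step left them, time stands still between calls to the robot, and variables do not carry over. Pictures are saved under pics/ and viewed, at most 10 in all, crops included, and the job is handed in when it is done.

Besides the shell and the picture viewer there is one more tool, called after ">>>" as name(argument=value, ...) on one line, values as JSON. carry_out: Moves the arm, as the interface text tells. Its arguments: {"type":"object","properties":{"series":{"type":"array","items":{"type":"number"}}},"required":["series"]}

```bash
mkdir -p pics; python3 - <<'E'
from station import manip
import cv2,numpy as np
print(manip.observe())
for n in("side","top"):
    s=manip.snapshot(n);cv2.imwrite(f"pics/{n}0.png",s["frame"]);np.savez(f"{n}0.npz",**s)
    print(n,s["vfov"],s["cx"],s["cy"],np.round(s["extrinsics"],3).tolist())
E
```

```text
{'time': 0.0, 'joint_positions': array([ 1.06937717e+00,  2.59213031e-01,  2.07315231e-02,  1.33369851e+00,
       -1.66016831e-05,  1.41816365e+00]), 'joint_vel': array([-2.19651798e-03,  1.51272430e-03,  1.27392130e-03, -1.99224514e-04,
        1.17052510e-04, -3.02214238e-05]), 'joint_efforts': array([ 4.30100772e-03, -5.55642307e+01,  3.44530213e+01,  1.36575280e-02,
        1.15420485e-04, -1.94899167e-05]), 'eef_pos': array([0.18785051, 0.51661474, 0.23064295]), 'orientation': array([-2.14378868e-04,  1.73510565e-01,  9.84831765e-01, -6.57844389e-04]), 'wrist_force': array([ 0.26669359, -0.81980344, -0.30638121]), 'ft_torque': array([0.01126698, 0.01581334, 0.00658226]), 'gripper_force': 0.0, 'opening': 0.08529881479956337}
side 49.732086098966015 254.4653160491912 192.55892548064878 [[1.0, 0.021, 0.012, -0.531], [0.023, -0.658, -0.753, 0.016], [-0.008, 0.753, -0.658, 1.124], [0.0, 0.0, 0.0, 1.0]]
top 53.289651735705014 255.8163342320181 186.66419859285324 [[0.029, -1.0, 0.008, -0.045], [-0.994, -0.029, -0.101, 0.541], [0.101, -0.005, -0.995, 1.082], [0.0, 0.0, 0.0, 1.0]]
```

View pics/side0.png

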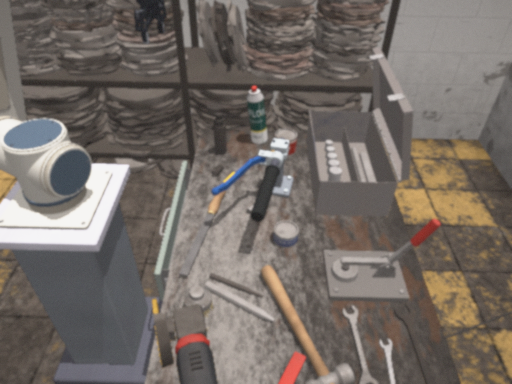

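View pics/top0.png

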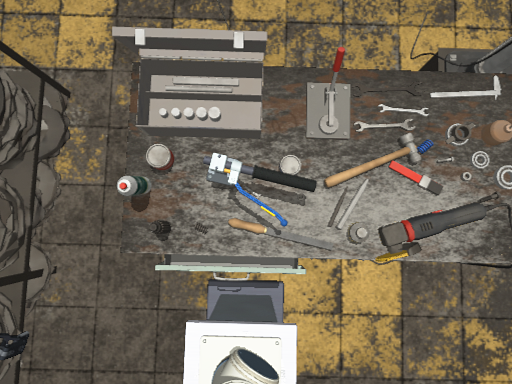

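The side view shows the stand with the lever at about (240,172). The top view shows the pivot block near (230,170), the grip running to (315,184), and the blue lever from (240,188) to its ball end at (285,222). The yellow pad is near (266,212).

```bash
cat >h.py <<'E'
import cv2,numpy as np
def pts(s,mask):
    v,u=np.nonzero(mask&(s["z_map"]>0)); z=s["z_map"][v,u]
    f=s["frame"].shape[0]/2/np.tan(np.radians(float(s["vfov"]))/2)
    c=np.c_[(u-s["cx"])/f*z,(v-s["cy"])/f*z,z]
    E=s["extrinsics"]; return (c-E[:3,3])@E[:3,:3],np.c_[u,v]
def mask(s,lo,hi,box):
    m=cv2.inRange(cv2.cvtColor(s["frame"],cv2.COLOR_BGR2HSV),lo,hi)>0
    b=np.zeros_like(m); x0,y0,x1,y1=box; b[y0:y1,x0:x1]=1
    return m&b
E
python3 - <<'E'
from h import *
np.set_printoptions(precision=4,suppress=True)
for n,box in(("top",(205,150,330,235)),("side",(200,130,300,225))):
    s=np.load(n+"0.npz")
    for c,lo,hi in(("blue",(100,120,60),(125,255,255)),("yel",(18,110,110),(35,255,255)),("black",(0,0,0),(180,120,45))):
        P,uv=pts(s,mask(s,lo,hi,box))
        k=(P[:,2]>.1)&(P[:,2]<.17);P,uv=P[k],uv[k]
        if len(P)<3: print(n,c,len(P));continue
        m=P.mean(0);q=P[:,:2]-m[:2];d=np.linalg.svd(q,full_matrices=False)[2][0];t=q@d
        o=np.argsort(t)
        print(n,c,len(P),m,"dir",d,np.percentile(t,[0,100]),"ends",P[o[:3]].mean(0),P[o[-3:]].mean(0),uv.min(0),uv.max(0))
        if c=="yel":print(P,uv.tolist())
s=np.load("top0.npz");cv2.imwrite("pics/t1.png",cv2.resize(s["frame"][145:235,200:330],None,fx=6,fy=6,interpolation=cv2.INTER_CUBIC))
E
```

```text
top blue 231 [ 0.4858 -0.0432  0.1376] dir [-0.5717 -0.8205] [-0.0846  0.0823] ends [0.5367 0.0237 0.1367] [ 0.4364 -0.1083  0.1359] [235 183] [286 225]
top yel 60 [ 0.5121 -0.0138  0.1367] dir [-0.6862 -0.7274] [-0.0947  0.0829] ends [0.5756 0.0557 0.1348] [ 0.4587 -0.0749  0.1369] [224 168] [274 215]
[[ 0.5783  0.054   0.1354]
 [ 0.5787  0.0516  0.133 ]
 [ 0.5753  0.0564  0.1373]
 [ 0.5753  0.0538  0.1371]
 [ 0.5759  0.0514  0.1341]
 [ 0.5758  0.0487  0.1354]
 [ 0.5758  0.0461  0.1355]
 [ 0.5766  0.0438  0.1309]
 [ 0.5734  0.0568  0.1316]
 [ 0.5727  0.0537  0.137 ]
 [ 0.573   0.0512  0.1359]
 [ 0.5729  0.0485  0.1366]
 [ 0.573   0.0459  0.137 ]
 [ 0.5732  0.0433  0.1361]
 [ 0.5706  0.0566  0.1328]
 [ 0.5704  0.0538  0.135 ]
 [ 0.5706  0.0512  0.1339]
 [ 0.5703  0.0484  0.1363]
 [ 0.5708  0.046   0.1334]
 [ 0.5703  0.0431  0.1374]
 [ 0.5684  0.0541  0.1298]
 [ 0.5686  0.0515  0.1293]
 [ 0.5682  0.0486  0.1324]
 [ 0.5681  0.0459  0.1336]
 [ 0.568   0.0432  0.1355]
 [ 0.4809 -0.0431  0.1415]
 [ 0.4783 -0.0432  0.1409]
 [ 0.4785 -0.0458  0.1398]
 [ 0.4786 -0.0484  0.1395]
 [ 0.476  -0.
[... 2243 characters left out ...]
399]
 [ 0.466  -0.0649  0.1406]
 [ 0.4682 -0.0633  0.1394]
 [ 0.4705 -0.063   0.1392]
 [ 0.4637 -0.0675  0.1396]
 [ 0.4663 -0.0693  0.1412]
 [ 0.4686 -0.0692  0.1412]
 [ 0.4617 -0.0713  0.1396]
 [ 0.4641 -0.0716  0.1399]
 [ 0.4595 -0.0737  0.1385]
 [ 0.4621 -0.0767  0.141 ]
 [ 0.4598 -0.0779  0.1389]] [[233, 172], [232, 173], [233, 173], [231, 174], [232, 174], [230, 175], [231, 175], [229, 176], [230, 176], [227, 177], [228, 177], [229, 177], [226, 178], [227, 178], [228, 178], [225, 179], [226, 179], [224, 180], [225, 180], [224, 181]]
side black 68 [ 0.5384 -0.1855  0.1315] dir [ 0.9732 -0.2301] [-0.011   0.0118] ends [ 0.5281 -0.1823  0.1328] [ 0.5497 -0.1877  0.1347] [252 213] [262 220]
```

View pics/t1.png

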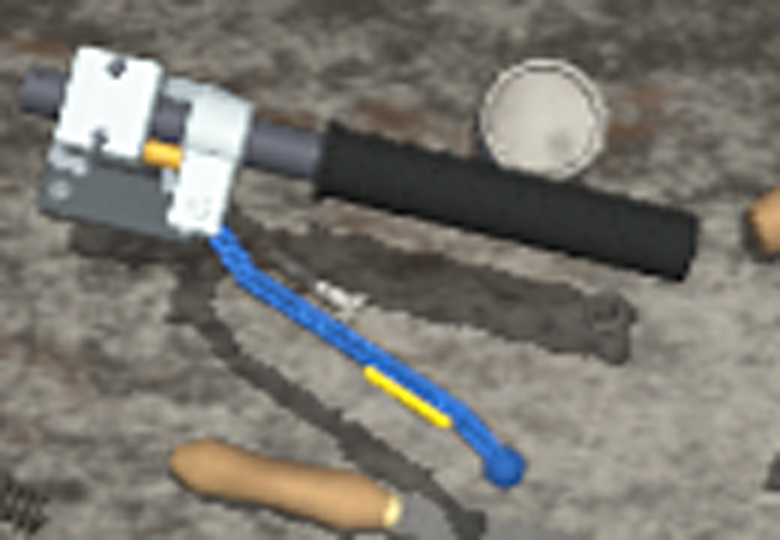

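Both views agree on the pad: its outer face centre is at about (0.467, -0.059, 0.130), and the press direction is about (0.84, -0.54). I'll yaw the tool so tool -y points along the press and shut the fingers.

>>> carry_out(series=[0,0,-0.168,0,0,0,0,0,0,-0.168,0,0,0,0,0,0,-0.168,0,0,0,0,0,0,-0.168,0,0,0,0,0,0,-0.168,0,0,0,0,0,0,-0.168,0,0,0,0,0,0,-0.168,0,0,0,0,0,0,-0.168,0,0,0,0])

```text
time: 1.1
eef_pos: [0.1879, 0.5167, 0.2309]
orientation: [-0.0, -0.48, 0.877, -0.0]
wrist_force: [0.4, -0.3, 0.5]
opening: -0.0002
gripper_force: 0.0
```

>>> carry_out(series=[0,0,0,2.3,-3.6,0,0,0,0,0,2.3,-3.6,0,0,0,0,0,2.3,-3.6,0,0,0,0,0,2.3,-3.6,0,0,0,0,0,2.3,-3.6,0,0,0,0,0,2.3,-3.6,0,0,0,0,0,2.3,-3.6,0,0,0,0,0,2.3,-3.6,0,0,0,0,0,2.3,-3.6,0,0,0,0,0,2.3,-3.6,0,0,0,0,0,2.3,-3.6,0,0,0,0,0,2.3,-3.6,0,0,0,0,0,2.3,-3.6,0,0,0,0,0,0,0,0,0,0,0,0,0,0,0,0])

```text
time: 2.98
eef_pos: [0.4174, 0.0114, 0.231]
orientation: [-0.0, -0.477, 0.879, 0.0]
wrist_force: [0.4, -0.2, 1.1]
opening: 0.0003
gripper_force: 0.0
```

>>> carry_out(series=[0,0,0,1.6,-2,0,0,0,0,0,1.6,-2,0,0,0,0,0,0,0,3.8,0,0,0,0,0,0,3.8,0,0,0,0,0,0,3.8,0,0,0,0,0,0,0,0,0,0,0,0,0,0,0])

```text
time: 3.85
eef_pos: [0.4344, -0.0368, 0.1186]
orientation: [0.0, -0.478, 0.878, -0.0]
wrist_force: [0.6, 0.6, 1.0]
opening: -0.0001
gripper_force: 0.0
```

```bash
python3 - <<'E'
from h import *
from station import manip
o=manip.observe();print(o["eef_pos"],o["wrist_force"],o["time"])
s=manip.snapshot("top");np.savez("top1.npz",**s);t=manip.snapshot("side");np.savez("side1.npz",**t)
a=cv2.resize(s["frame"][145:245,200:330],(650,500)[::1],interpolation=cv2.INTER_CUBIC)
cv2.imwrite("pics/t2.png",a)
cv2.imwrite("pics/s2.png",cv2.resize(t["frame"][110:230,180:310],(650,600),interpolation=cv2.INTER_CUBIC))
E
```

```text
[ 0.4344412  -0.03683197  0.1186188 ] [0.55721406 0.57126297 0.97995152] 3.85
```

View pics/s2.png

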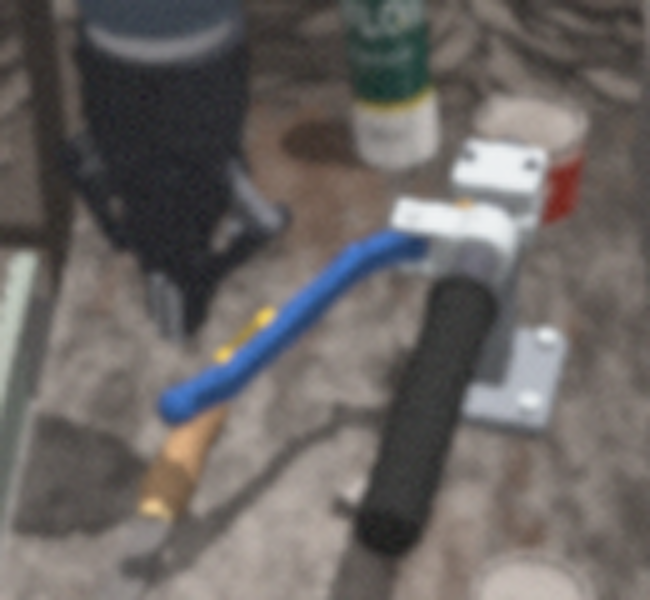

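View pics/t2.png

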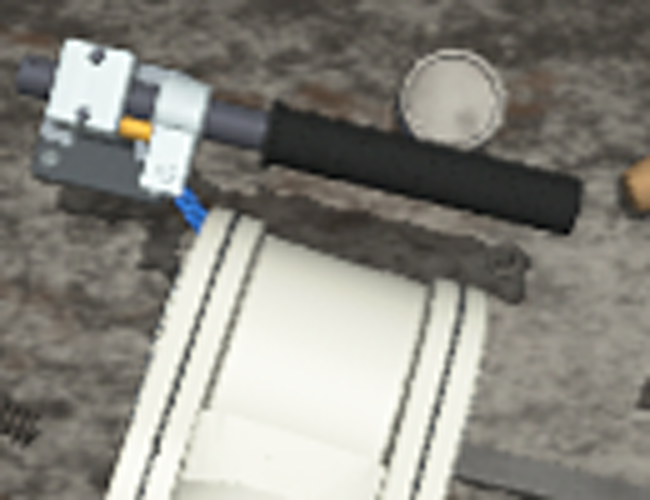

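The side view shows shut fingers just off the pad, with the linkage elbows standing out at about (280,215) in the crop. I'll check their height against the bar.

```bash
python3 - <<'E'
from h import *
np.set_printoptions(precision=4,suppress=True)
s=np.load("side1.npz");P,uv=pts(s,np.ones((384,512),bool))
z0,z1=np.load("side0.npz")["z_map"],s["z_map"]
ch=(np.abs(z0-z1)>.03)[uv[:,1],uv[:,0]]&(P[:,2]>.1)&(P[:,2]<.3)
P=P[ch];T=np.array([.4344,-.0368,.1186]);ex=np.array([.84,-.543]);ey=np.array([.543,.84])
q=P-T;a=q[:,:2]@ex;b=q[:,:2]@ey
for lo in np.arange(-.01,.13,.008):
    k=(q[:,2]>=lo)&(q[:,2]<lo+.008)&(np.abs(b)<.06)&(np.abs(a)<.1)
    if k.sum():print(round(lo,3),k.sum(),"ex",a[k].min().round(4),a[k].max().round(4),"ey",b[k].min().round(4),b[k].max().round(4))
E
```

```text
-0.002 7 ex -0.0017 0.0106 ey -0.0105 0.0018
0.006 27 ex -0.0112 0.0141 ey -0.0116 0.0058
0.014 34 ex -0.0109 0.052 ey -0.0116 0.0558
0.022 30 ex -0.0144 0.0156 ey -0.0111 0.0066
0.03 29 ex -0.0132 0.0152 ey -0.0118 0.0022
0.038 26 ex -0.0257 0.0158 ey -0.0128 -0.0043
0.046 69 ex -0.0346 0.0362 ey -0.0135 0.0124
0.054 69 ex -0.0396 0.0414 ey -0.0145 0.0111
0.062 81 ex -0.0446 0.0446 ey -0.0166 0.0199
0.07 90 ex -0.0493 0.0521 ey -0.017 0.0059
0.078 89 ex -0.0581 0.0605 ey -0.0196 0.0135
0.086 149 ex -0.0614 0.0632 ey -0.0188 0.0145
0.094 124 ex -0.0556 0.0622 ey -0.0206 0.013
0.102 114 ex -0.0445 0.0448 ey -0.0205 0.008
0.11 56 ex -0.0385 0.0434 ey -0.0126 0.008
0.118 32 ex 0.021 0.0396 ey -0.0124 0.0092
0.126 55 ex -0.0095 0.0396 ey -0.0373 0.0164
```

Above the pad the finger backs are straight up to z≈0.157, and everything wider clears the bar. Next I approach and swing the lever to about 0.24 rad.

>>> carry_out(series=[0,0,0,0,-0.9,0.1,0,0,0,0,0,-0.9,0.1,0,0,0,0,0,-0.6,0,0,0,0,0,0,0,0,0])

```text
time: 4.45
eef_pos: [0.4544, -0.0507, 0.1151]
orientation: [-0.0, -0.477, 0.879, 0.0]
wrist_force: [0.3, -0.0, 0.4]
opening: -0.0001
gripper_force: 0.0
```

>>> carry_out(series=[0,0,-0.04,0.15,-0.48,0,0,0,0,-0.04,0.15,-0.48,0,0,0,0,-0.04,0.15,-0.48,0,0,0,0,0,0,0,0,0])

```text
time: 4.95
eef_pos: [0.4637, -0.0612, 0.115]
orientation: [-0.0, -0.529, 0.849, 0.001]
wrist_force: [-1.7, 2.8, 0.6]
opening: 0.0
gripper_force: 1.3
```

>>> carry_out(series=[0,0,-0.04,0.15,-0.48,0,0,0,0,-0.04,0.15,-0.48,0,0,0,0,-0.03,0.11,-0.36,0,0,0,0,0,0,0,0,0])

```text
time: 5.45
eef_pos: [0.4742, -0.0705, 0.1151]
orientation: [-0.0, -0.575, 0.818, 0.0]
wrist_force: [-3.7, 4.4, -0.5]
opening: -0.0002
gripper_force: 1.8
```

>>> carry_out(series=[0,0,-0.02,0.04,-0.24,0,0,0,0,-0.02,0.04,-0.24,0,0,0,0,0,0,0,0,0])

```text
time: 5.82
eef_pos: [0.4786, -0.0734, 0.1151]
orientation: [-0.001, -0.591, 0.807, 0.0]
wrist_force: [-4.6, 0.2, -1.6]
opening: 0.0002
gripper_force: 2.4
```

>>> carry_out(series=[0,0,-0.02,0.04,-0.24,0,0,0,0,0,0,0,0,0])

```text
time: 6.08
eef_pos: [0.4806, -0.0746, 0.1151]
orientation: [-0.001, -0.599, 0.801, 0.0]
wrist_force: [-6.7, -1.7, -1.3]
opening: 0.0003
gripper_force: 2.7
```

```bash
python3 - <<'E'
from h import *
from station import manip
np.set_printoptions(precision=4,suppress=True)
o=manip.observe();print(o["eef_pos"],o["wrist_force"],o["time"])
t=manip.snapshot("side");np.savez("side2.npz",**t)
H=np.array([.5501,.029])
for n in("side0.npz","side2.npz"):
    s=np.load(n);P,uv=pts(s,mask(s,(100,120,60),(125,255,255),(200,140,300,225)))
    k=(P[:,2]>.12)&(P[:,2]<.145)&(P[:,1]>-.14)&(P[:,1]<.03);P=P[k]
    r=P[:,:2]-H;R=np.hypot(*r.T);e=P[R>np.percentile(R,90)].mean(0)
    print(n,len(P),e,np.arctan2(-(e[1]-H[1]),-(e[0]-H[0])))
cv2.imwrite("pics/s3.png",cv2.resize(t["frame"][110:230,180:310],(650,600),interpolation=cv2.INTER_CUBIC))
E
```

```text
[ 0.4806 -0.0746  0.1151] [-6.6803 -1.7303 -1.2504] 6.075
side0.npz 306 [ 0.4414 -0.11    0.1361] 0.9072019008830592
side2.npz 142 [ 0.4793 -0.1356  0.135 ] 1.1646912457958867
```

View pics/s3.png

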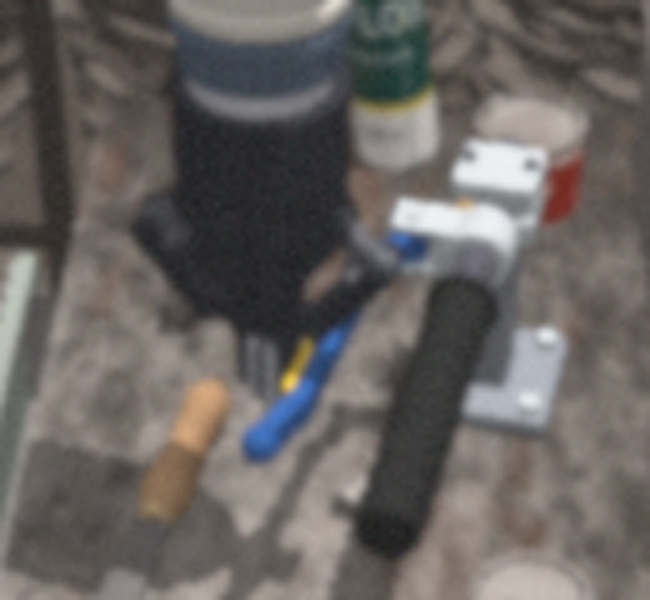

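The lever is at about 0.28 rad, with the finger back on the yellow pad and nothing behind the blade. I'll creep the rest with force checks.

>>> carry_out(series=[0,0,-0.01,0.04,-0.12,0,0,0,0,-0.01,0.04,-0.12,0,0,0,0,0,0,0,0,0])

```text
time: 6.5
eef_pos: [0.4826, -0.0759, 0.1151]
orientation: [-0.001, -0.607, 0.795, 0.0]
wrist_force: [-6.2, -1.9, -1.4]
opening: 0.0001
gripper_force: 2.7
```

>>> carry_out(series=[0,0,-0.01,0.04,-0.12,0,0,0,0,0,0,0,0,0])

```text
time: 6.75
eef_pos: [0.4837, -0.0766, 0.1151]
orientation: [-0.001, -0.611, 0.792, 0.0]
wrist_force: [-5.6, -0.5, -1.9]
opening: -0.0002
gripper_force: 2.7
```

>>> carry_out(series=[0,0,-0.008,0.03,-0.1,0,0,0,0,0,0,0,0,0])

```text
time: 7.0
eef_pos: [0.4846, -0.0771, 0.1151]
orientation: [-0.001, -0.614, 0.789, 0.0]
wrist_force: [-5.6, -0.5, -1.3]
opening: 0.0003
gripper_force: 2.8
```

>>> carry_out(series=[0,0,-0.005,0.02,-0.06,0,0,0,0,0,0,0,0,0])

```text
time: 7.25
eef_pos: [0.4851, -0.0774, 0.1151]
orientation: [-0.001, -0.616, 0.788, 0.0]
wrist_force: [-6.0, -0.3, -0.6]
opening: -0.0001
gripper_force: 2.8
```

>>> carry_out(series=[0,0,-0.005,0.02,-0.06,0,0,0,0,0,0,0,0,0])

```text
time: 7.5
eef_pos: [0.4856, -0.0777, 0.1151]
orientation: [-0.001, -0.618, 0.786, 0.0]
wrist_force: [-5.3, 0.9, -1.1]
opening: -0.0003
gripper_force: 2.8
```

>>> carry_out(series=[0,0,-0.005,0.02,-0.06,0,0,0,0,0,0,0,0,0])

```text
time: 7.75
eef_pos: [0.4859, -0.078, 0.1151]
orientation: [-0.001, -0.62, 0.785, 0.0]
wrist_force: [-6.9, -0.2, -0.4]
opening: 0.0002
gripper_force: 3.2
```

>>> carry_out(series=[0,0,0,0,-0.05,0,0,0,0,0,0,0,0,0])

```text
time: 8.0
eef_pos: [0.486, -0.0779, 0.115]
orientation: [-0.001, -0.62, 0.785, 0.001]
wrist_force: [-8.8, 1.0, 0.9]
opening: 0.0003
gripper_force: 4.3
```

>>> carry_out(series=[0,0,0,0,-0.05,0,0,0,0,0,0,0,0,0])

```text
time: 8.25
eef_pos: [0.486, -0.078, 0.115]
orientation: [-0.001, -0.62, 0.785, 0.001]
wrist_force: [-11.6, 1.4, 2.0]
opening: 0.0001
gripper_force: 5.5
```

The stop is clear: the TCP no longer advances while the push has risen to about 11.6 N. I'll back out along the arc and then 20 mm clear of the pad.

>>> carry_out(series=[0,0,0.043,-0.16,0.52,0,0,0,0,0.043,-0.16,0.52,0,0,0,0,0.043,-0.16,0.52,0,0,0,0,0.043,-0.16,0.52,0,0,0,0,0.043,-0.16,0.52,0,0,0,0,0.043,-0.16,0.52,0,0,0,0,0.043,-0.16,0.52,0,0,0,0,0.043,-0.16,0.52,0,0,0,0,0,0,0.7,0,0,0,0,0,0,0.7,0,0,0,0,0,0,0.6,0,0,0,0,0,0,0,0,0,0,0,0,0,0,0,0,0,0,0,0,0,0,0,0])

```text
validation failed for argument at $.se...
```

```bash
python3 - <<'E'
from h import *
from station import manip
np.set_printoptions(precision=4,suppress=True)
o=manip.observe();print(o["eef_pos"],o["wrist_force"],o["time"])
t=manip.snapshot("side");np.savez("side3.npz",**t)
H=np.array([.5501,.029])
for n in("side0.npz","side3.npz"):
    s=np.load(n)
    for c,lo,hi in(("blue",(100,120,60),(125,255,255)),("yel",(18,110,110),(35,255,255))):
        P,uv=pts(s,mask(s,lo,hi,(200,140,300,225)));k=(P[:,2]>.12)&(P[:,2]<.145)&(P[:,1]<.03);P=P[k]
        r=P[:,:2]-H;R=np.hypot(*r.T);e=P[R>np.percentile(R,90)].mean(0);print(n,c,len(P),P.mean(0),e)
cv2.imwrite("pics/s4.png",cv2.resize(t["frame"][110:230,180:310],(650,600),interpolation=cv2.INTER_CUBIC))
E
```

```text
[ 0.486 -0.078  0.115] [-11.5833   1.4133   2.0274] 8.25
side0.npz blue 306 [ 0.4897 -0.0465  0.1354] [ 0.4414 -0.11    0.1361]
side0.npz yel 20 [ 0.4694 -0.0625  0.14  ] [ 0.461  -0.0773  0.14  ]
side3.npz blue 121 [ 0.501  -0.1101  0.1367] [ 0.4876 -0.1394  0.1342]
side3.npz yel 22 [ 0.5002 -0.0858  0.1391] [ 0.4968 -0.0999  0.1392]
```

View pics/s4.png

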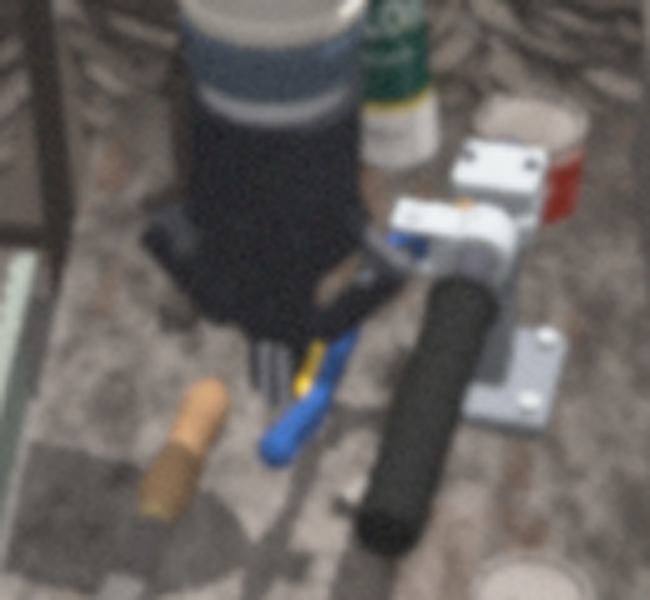

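The move was refused because of a miscounted list, so the picture shows the lever still held at the stop, about 0.31 rad by its tip. I'll resend the retreat.

>>> carry_out(series=[0,0,0.043,-0.16,0.52,0,0,0,0,0.043,-0.16,0.52,0,0,0,0,0.043,-0.16,0.52,0,0,0,0,0.043,-0.16,0.52,0,0,0,0,0.043,-0.16,0.52,0,0,0,0,0.043,-0.16,0.52,0,0,0,0,0.043,-0.16,0.52,0,0,0,0,0.043,-0.16,0.52,0,0])

```text
time: 9.3
eef_pos: [0.4545, -0.051, 0.1156]
orientation: [0.001, -0.476, 0.879, -0.001]
wrist_force: [0.0, -0.2, 1.1]
opening: 0.0
gripper_force: 0.0
```

>>> carry_out(series=[0,0,0,0,0.7,0,0,0,0,0,0,0.7,0,0,0,0,0,0,0.6,0,0,0,0,0,0,0,0,0,0,0,0,0,0,0,0,0,0,0,0,0,0,0,0,0,0,0,0,0,0])

```text
time: 10.18
eef_pos: [0.4373, -0.04, 0.1152]
orientation: [-0.0, -0.477, 0.879, 0.0]
wrist_force: [0.1, -0.7, -0.5]
opening: -0.0
gripper_force: 0.0
```

```bash
python3 - <<'E'
from h import *
from station import manip
np.set_printoptions(precision=4,suppress=True)
o=manip.observe();print(o["eef_pos"],o["wrist_force"],o["time"])
t=manip.snapshot("side");np.savez("side3.npz",**t)
H=np.array([.5501,.029])
for n in("side0.npz","side3.npz"):
    s=np.load(n)
    for c,lo,hi in(("blue",(100,120,60),(125,255,255)),("yel",(18,110,110),(35,255,255))):
        P,uv=pts(s,mask(s,lo,hi,(200,140,300,225)));k=(P[:,2]>.12)&(P[:,2]<.145)&(P[:,1]<.03);P=P[k]
        r=P[:,:2]-H;R=np.hypot(*r.T);e=P[R>np.percentile(R,90)].mean(0);print(n,c,len(P),P.mean(0),e)
E
```

```text
[ 0.4373 -0.04    0.1152] [ 0.1059 -0.6884 -0.4986] 10.175
side0.npz blue 306 [ 0.4897 -0.0465  0.1354] [ 0.4414 -0.11    0.1361]
side0.npz yel 20 [ 0.4694 -0.0625  0.14  ] [ 0.461  -0.0773  0.14  ]
side3.npz blue 304 [ 0.4903 -0.0457  0.1355] [ 0.4422 -0.1097  0.1364]
side3.npz yel 17 [ 0.4704 -0.0618  0.1402] [ 0.4598 -0.0777  0.1403]
```

The lever is fully back out, matching the first picture within a millimetre. Now the second press.

>>> carry_out(series=[0,0,0,0,-0.7,0,0,0,0,0,0,-0.7,0,0,0,0,0,0,-0.6,0,0,0,0,-0.043,0.15,-0.5,0,0,0,0,-0.043,0.15,-0.5,0,0,0,0,-0.043,0.15,-0.5,0,0,0,0,-0.043,0.15,-0.5,0,0,0,0,-0.043,0.15,-0.5,0,0,0,0,-0.043,0.15,-0.5,0,0,0,0,-0.043,0.15,-0.5,0,0,0,0,0,0,0,0,0])

```text
time: 11.6
eef_pos: [0.4805, -0.075, 0.1149]
orientation: [-0.0, -0.603, 0.798, 0.001]
wrist_force: [-3.6, 4.0, 1.5]
opening: -0.0004
gripper_force: 2.1
```

>>> carry_out(series=[0,0,-0.02,0.06,-0.25,0,0,0,0,0,0,0,0,0])

```text
time: 11.85
eef_pos: [0.4825, -0.0762, 0.1149]
orientation: [-0.0, -0.611, 0.792, 0.001]
wrist_force: [-4.0, 3.2, -0.5]
opening: -0.0001
gripper_force: 2.2
```

>>> carry_out(series=[0,0,-0.01,0.04,-0.15,0,0,0,0,-0.01,0.04,-0.13,0,0,0,0,0,0,0,0,0])

```text
time: 12.22
eef_pos: [0.485, -0.0777, 0.1149]
orientation: [-0.0, -0.619, 0.786, 0.001]
wrist_force: [-3.1, 3.8, -0.3]
opening: -0.0002
gripper_force: 2.3
```

>>> carry_out(series=[0,0,0,0.02,-0.08,0,0,0,0,0,0,0,0,0])

```text
time: 12.48
eef_pos: [0.4857, -0.078, 0.1149]
orientation: [-0.0, -0.619, 0.786, 0.001]
wrist_force: [-4.3, 3.8, -0.0]
opening: 0.0002
gripper_force: 2.4
```

>>> carry_out(series=[0,0,0,0,-0.06,0,0,0,0,0,0,0,0,0])

```text
time: 12.72
eef_pos: [0.4859, -0.078, 0.1149]
orientation: [-0.001, -0.619, 0.786, 0.001]
wrist_force: [-6.0, 3.5, 1.1]
opening: 0.0001
gripper_force: 3.2
```

At the stop again. A little more preload brings it near the first press's force.

>>> carry_out(series=[0,0,0,0,-0.06,0,0,0,0,0,0,0,0,0])

```text
time: 12.98
eef_pos: [0.4859, -0.078, 0.1149]
orientation: [-0.001, -0.619, 0.786, 0.001]
wrist_force: [-7.9, 4.3, 2.6]
opening: -0.0003
gripper_force: 4.6
```

>>> carry_out(series=[0,0,0,0,-0.03,0,0,0,0,0,0,0,0,0,0,0,0,0,0,0,0])

```text
time: 13.35
eef_pos: [0.4859, -0.0781, 0.1149]
orientation: [-0.001, -0.619, 0.786, 0.001]
wrist_force: [-9.6, 6.1, 3.5]
opening: -0.0001
gripper_force: 5.2
```

```bash
python3 - <<'E'
from h import *
from station import manip
t=manip.snapshot("side");o=manip.observe();print(o["eef_pos"],o["wrist_force"],o["time"])
s=t;H=np.array([.5501,.029])
P,uv=pts(s,mask(s,(100,120,60),(125,255,255),(200,140,300,225)));P=P[(P[:,2]>.12)&(P[:,2]<.145)&(P[:,1]<.03)]
R=np.hypot(*(P[:,:2]-H).T);e=P[R>np.percentile(R,90)].mean(0);print(e,np.arctan2(H[1]-e[1],H[0]-e[0])-.907)
E
```

```text
[ 0.48593612 -0.07805789  0.11487101] [-8.97174986  5.0554067   3.31860991] 13.4
[ 0.48749282 -0.13845082  0.13410036] 0.3060044663310295
```

The lever is held at the stop with about 10 N, at the same angle as the first press, so I'm handing in.

```bash
python3 -c "
from station import manip
print(manip.sign_off())"
```

```text
the job is handed in; nothing more can be done
None
```

The lever was pushed to its stop, let fully back out, and pushed in again; it was handed in at 13.4 s, still held against the stop with about 10 N from the outer side.

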